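# Lengthen the telescopic table leg by one hole

## Robot

A 6-joint arm with a two-finger parallel gripper is mounted at the origin on the work surface. World frame = base frame: x ahead of the robot, y to its left, z up, the work surface at z = 0. Lengths are in m, angles in rad, forces in N, time in s.
With the tool pointing down it reaches from about 0.3 to 0.775 m from the base axis. Payload 14.6 kg.
Tool frame: the origin (TCP) lies at the very end of the fingers, on their centre line; the grasp point (between the pads) lies 19 mm behind it (ctrl.grasp_offset is the distance from the TCP to the grasp point, in m); x points along the fingers, y is the direction in which the jaws open and shut, and the axes are right-handed (so a half turn about x gives the same grasp; the last joint's range is limited). The gripper opens to 94 mm and grips with 3 to 60 N. Pads are 16 mm wide; open, the fingers measure 119 mm over their backs; the gripper's body (75 mm by 177 mm) begins 78 mm behind the grasp point.
Start: joints at [1.152, 0.3, 1.521, -0, 1.321, -0.067], TCP at [0.19, 0.516, 0.205] pointing down, gripper open.
Joint ranges: [-3.03, 3.03], [-0.79, 2.21], [0.23, 2.52], [-1.04, 4.18], [0, 3.07], [-2.55, 2.55]. Speed limits (rad/s): [2.22, 2.22, 2.57, 3.14, 3.14, 3.14].

## Interface

Orientations are given as [roll, pitch, yaw] about the fixed x, y, z axes, in that order (R = Rz(yaw) Ry(pitch) Rx(roll)).
In Python, from station import ctrl gives the robot as it stands. The module is installed in compiled form; this text tells all that it offers.
- The arm moves only by the tool send_rows, never from a script. Its argument "rows" is a list that holds one entry, the list of rows, each a list of 4 numbers: the shift along the world's x, y, z in mm, then the turn about the world's z in rad. A call has 1 to 12 rows; each row shifts and turns the commanded pose from where the row before left it; what a row does not reach is not made up. A row lasts 1/10 s, in which the tool goes at most 50 mm and 8.59 degrees, less where a joint would pass 70% of its speed; a pose out of reach is approached as far as the arm can. A call is refused whole if a number of a shift passes 50 or a number of a turn 0.15, either way. A call with a gripper value outside its range is refused whole. "grip" is the gripper's target within -1 to 1 (shut at 1, half-way at 0, fully open at -1), set as the call begins (left out, the last holds). The fingers move at their own pace and stop on an object; "newtons" is the grip in N (left out, the last holds). Time passes only in rows, so rows that do not move let the fingers close. It gives the time, the measured TCP pose, the force and the opening at its end, in the units of the state.
- ctrl.get_obs(): the state, without advancing time (a new reading comes with each control period).
- ctrl.camera(name): name is "side" or "top"; returns (picture, depth): 480x640x3 uint8, red, green, blue; 480x640 float32, m along the optical axis (not along the pixel's ray), 0 where there is no reading.
- ctrl.camera_params(name): a dict with "vertical_fov" (degrees; the focal length in pixels is half the picture's height over the tangent of half this angle, whatever the lens; pixels are square), "cx", "cy" (the principal point, pixels), "cam_to_world" (4x4, takes a point from camera to world coordinates). Camera axes: x right, y up, looking along -z (the intrinsics and any distortion apply to the point x, -y, -z); pixel columns grow to the right and rows downward; lengths in m; the calibration is good to about 2 mm. A picture is of the moment at which its call begins. camera_params takes no time and is no camera call.
- ctrl.hand_in(): hands the job in, once; it reports no verdict.
The state is a dict: "time_s": time; "qpos": joint angles; "joint_vel": joint speeds; "tau": joint torques, N m; "ee_pos": TCP position; "eef_rot": TCP orientation; "force": force on the tool from outside, world axes, zero at the start; "moment": the same for the moment, N m; "grip_width": finger opening in m.
Only numpy, scipy, OpenCV 4.12 (cv2) and the standard library are available. Lean on these libraries where they do the work, as an engineer would, in place of code of your own. Each camera call takes 0.05 s, during which the arm holds its last target.

## Task

Lengthen the serving-table leg in the blue cradle by one hole: push its orange spring button down out of the hole it is in, slide it and the inner tube out towards the rubber foot, and let it pop fully up in the next hole, not the one after. The plate with the holes sits a little differently on each leg, so feel for the hole, and do it gently: never jam the button hard against a hole's edge or ram it down onto its stop. Leave everything else on the table where it is, and let go at the end.

Things in the scene. Friction and masses are not known exactly. Their poses are not given: they have to be found in the camera images.
- sleeve: The fixed outer tube of the leg: aluminium, 46 mm square, 365 mm long, level in two blue cradle blocks fixed to the table. Origin on the table straight below the middle of the hole where the button starts. x runs along the tube in the direction in which the inner tube slides OUT, towards the rubber foot; z is up. Top face 75 mm above the table. A 13 mm wide slot along x widens to 25 mm square holes.
- start_hole (a point): Middle of the button's starting hole, on the tube's top face. The two other holes are in the blue plate (43 mm wide, top 77 mm above the table) screwed on the tube farther along x: the next hole's centre lies anywhere from 54 to 82 mm from this point (the plate's place is not measured), the one after it 44 mm farther. Nothing of the tube or plate is higher than 78 mm.
- knob (a point): Centre of the button's knob: an upright orange cylinder, 21 mm across, 36 mm high (18 mm above and below this point), on a 10 mm stem that passes through the slot and rides with the inner tube. With the button up this point is 110 mm above the table, the knob's underside 92 mm. It can be pressed straight down and slides only along the sleeve's x axis.
- pin (a joint): How far the button is pressed down, m: 0 fully up (shoulder in a hole), beyond 0.007 the shoulder is clear below the wall and can slide, 0.011 is the firm stop. The spring pushes up with 5 N at 0, 9.4 N at 0.011. Let go between holes, it rises till the shoulder rubs on the wall's underside (about 0.0065 to 0.007); dragged on so, it pops up by itself under a hole.
- riser (a joint): How far the inner tube (about 0.6 kg) has been slid out, m: 0 with the button in the middle of the starting hole; it grows outwards to 0.135. The tube stays where it is left; sliding it takes about 3 N, and 2 N more while the shoulder rubs on the wall.
- shoulder (a point): Centre of the button's orange shoulder, 22 mm square, 8 mm high, fixed on the stem below the knob; it locks the tube while it stands in a hole (1.5 mm play either way). With the button up its top is 78 mm above the table; this point is on the knob's axis, 36 mm below its centre. Forcing it against hole edges or onto its stop with over 20 N damages it.
- foot (a point): Centre of the outer end face of the black rubber foot (48 mm square) on the inner tube, 52 mm above the table and 275 mm along x from the knob.
- foot_cap: Spare black rubber foot, 52 mm across, 34 mm high, standing beside the leg; origin under its centre. Bystander.
- wrench: Steel wrench, 160 mm long, lying beside the leg; bystander.
- spice_jar: Jar with red lid, 54 mm across, 85 mm high, standing beside the leg; origin under its centre. Bystander.
- spatula: Spatula, 280 mm long, lying on the table; bystander.
- mug: White mug, 82 mm across, 95 mm high; bystander.
- bowl: Steel bowl, 170 mm across, 70 mm high; bystander.
- spoon: Serving spoon, 260 mm long, lying on the table; bystander.

How it is judged:
By the outcome, as a careful person would: the job done as asked, in the order asked, and still so for the second after the job is handed in, with the robot touching nothing.
It also fails if it takes over 42 s, if anything falls off the work surface, if the arm or the gripper's body presses on something with over 40 N, if the wrist force passes 120 N, or if a joint passes its speed limit or range.

## Working session

There is one attempt and no reset: what is moved stays moved. The work goes in short steps, Python scripts to look and compute and a tool call to move; the robot and the scene stay as the last step left them, time stands still between calls to the robot, and variables do not carry over. Pictures are saved under pics/ and viewed, and the job is handed in when it is done.

Besides the shell and the picture viewer there is one more tool, called after "Call:" by a JSON object that holds its "method" and its "body", one argument or row to a line. send_rows: Moves the arm, as the interface text tells. Its arguments: {"type":"object","properties":{"rows":{"type":"array"},"grip":{"type":"number"},"newtons":{"type":"number"}},"required":["rows"]}

```bash
mkdir -p pics
cat > h.py <<'E'
import numpy as np,cv2
from station import ctrl
def snap(n,tag):
    p,d=ctrl.camera(n); cv2.imwrite(f'pics/{tag}.png',p[:,:,::-1]); np.save(f'pics/{tag}.npy',d); return p,d
def pts(n,u,v,d):
    c=ctrl.camera_params(n); f=240/np.tan(np.radians(c['vertical_fov'])/2)
    P=np.stack([(u-c['cx'])/f*d,-(v-c['cy'])/f*d,-d,np.ones_like(d)],-1)
    return (P@np.array(c['cam_to_world']).T)[...,:3]
def ray(n,u,v,z):
    c=ctrl.camera_params(n);M=np.array(c['cam_to_world']);o=M[:3,3]
    p=pts(n,np.float64(u),np.float64(v),np.float64(1.));r=p-o
    return o+r*(z-o[2])/r[2]
E
python3 - <<'E'
from h import *
for n in('top','side'):
    snap(n,n+'0');print(ctrl.camera_params(n))
print(ctrl.get_obs())
E
```

```text
{'vertical_fov': 46.13684989481338, 'cx': 314.41202550156106, 'cy': 251.3131976430393, 'cam_to_world': array([[-0.00428057,  0.98462536, -0.17462697,  0.23440871],
       [-0.99994419, -0.00590128, -0.00876278,  0.03992869],
       [-0.00965858,  0.17457971,  0.98459567,  1.5288517 ],
       [ 0.        ,  0.        ,  0.        ,  1.        ]])}
{'vertical_fov': 44.79659556811053, 'cx': 315.5347173839487, 'cy': 241.1774230569969, 'cam_to_world': array([[-9.13530141e-01,  2.08448797e-01, -3.49301847e-01,
        -1.83968031e-03],
       [-4.06770932e-01, -4.68771284e-01,  7.84086023e-01,
         1.19537345e+00],
       [-3.00886802e-04,  8.58372053e-01,  5.13027609e-01,
         8.46063688e-01],
       [ 0.00000000e+00,  0.00000000e+00,  0.00000000e+00,
         1.00000000e+00]])}
{'time_s': 0.1, 'qpos': array([ 1.15241303e+00,  3.00394486e-01,  1.52149759e+00, -2.58924749e-06,
        1.32073774e+00, -6.65992263e-02]), 'joint_vel': array([-0.00115742, -0.00086757, -0.00314227,  0.00032497, -0.00286088,
        0.00045914]), 'tau': array([ 1.11039622e-03, -5.32645833e+01, -3.53288198e+01,  7.09676463e-02,
        2.34395906e-02, -7.46729347e-05]), 'ee_pos': array([0.18942171, 0.51609952, 0.20496368]), 'eef_rot': array([-1.63497739,  1.56975915, -1.98676082]), 'force': array([ 0.28279625, -0.34931267, -0.19975276]), 'moment': array([-0.03956191,  0.02245672,  0.00653019]), 'grip_width': 0.09399863551471244}
```

View pics/top0.png

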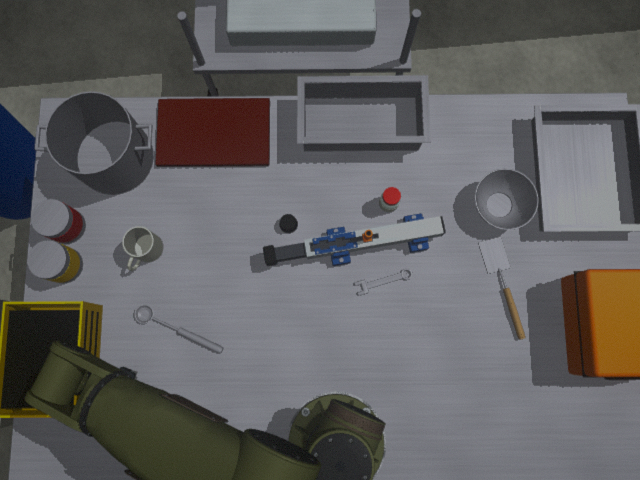

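View pics/side0.png

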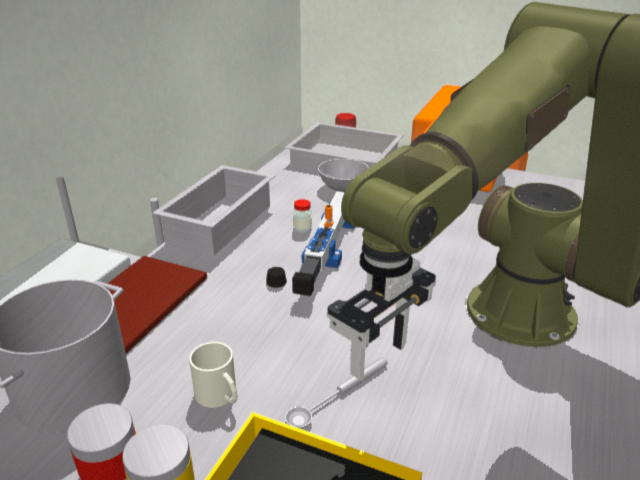

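The top view shows the knob at about (368,236), the foot at (268,255) and the plate's holes between them. The leg's outward direction is image-left, which is world +y. The jar is at (391,197) and the wrench near (385,282).

Run:
```python
from h import *
p=cv2.imread('pics/top0.png');d=np.load('pics/top0.npy')
hsv=cv2.cvtColor(p,cv2.COLOR_BGR2HSV)
m=cv2.inRange(hsv,(5,120,80),(22,255,255));m[:, :330]=0;m[:,420:]=0
v,u=np.nonzero(m);P=pts('top',u,v,d[v,u].astype(float))
for a,b,q in zip(u,v,P):print(a,b,q.round(4),p[b,a][::-1])
# tube silver: depth z in .06...09
vv,uu=np.mgrid[200:280,250:460];Q=pts('top',uu,vv,d[200:280,250:460].astype(float))
mk=(abs(Q[...,2]-.075)<.008);q=Q[mk];print(len(q))
q2=q[:, :2].astype(np.float32);r=cv2.minAreaRect(q2*1000);print(r,cv2.boxPoints(r),np.median(q[:,2]))
# foot: dark
f=(abs(Q[...,2]-.075)<.02)&(hsv[200:280,250:460,2]<60)&(uu<300);print(Q[f].mean(0),Q[f].min(0),Q[f].max(0))
c=cv2.resize(p[190:290,240:460],None,fx=3.6,fy=3.6,interpolation=cv2.INTER_CUBIC);cv2.imwrite('pics/c0.png',c)
s=cv2.imread('pics/side0.png');cv2.imwrite('pics/s0.png',cv2.resize(s[180:300,250:400],None,fx=5,fy=5,interpolation=cv2.INTER_CUBIC))
hs=cv2.cvtColor(s,cv2.COLOR_BGR2HSV);m=cv2.inRange(hs,(5,120,80),(22,255,255));m[:, :310]=0;m[:,345:]=0;v,u=np.nonzero(m);print(u.min(),u.max(),v.min(),v.max(),u.mean(),v.mean())
ds=np.load('pics/side0.npy');P=pts('side',u,v,ds[v,u].astype(float));print(P.mean(0),P.min(0),P.max(0))
```

```text
367 230 [ 0.5374 -0.0815  0.1263] [146  91  56]
368 230 [ 0.5374 -0.0841  0.1262] [141  87  48]
369 230 [ 0.5374 -0.0866  0.126 ] [141  88  46]
370 230 [ 0.5369 -0.089   0.1283] [143 106  73]
366 231 [ 0.5341 -0.0786  0.1299] [140  84  38]
367 231 [ 0.5332 -0.0808  0.1337] [89 57 33]
370 231 [ 0.534  -0.0888  0.1297] [103  70  43]
371 231 [ 0.5338 -0.0912  0.1307] [153 108  72]
365 232 [ 0.532  -0.0762  0.1276] [150  91  51]
366 232 [ 0.5315 -0.0786  0.1298] [93 58 35]
371 232 [ 0.532  -0.0915  0.1269] [148  96  50]
365 233 [ 0.5288 -0.076   0.1301] [146  84  31]
366 233 [ 0.5287 -0.0785  0.1307] [82 55 40]
371 233 [ 0.5289 -0.0912  0.1294] [128  83  40]
363 234 [ 0.5364 -0.0747  0.0817] [133  80  41]
364 234 [ 0.5286 -0.0743  0.1191] [91 55 34]
365 234 [ 0.5268 -0.0761  0.1276] [141  80  28]
366 234 [ 0.5277 -0.079   0.1233] [105  62  32]
371 234 [ 0.5263 -0.0912  0.1295] [131  84  36]
372 234 [ 0.5271 -0.0941  0.1253] [115  78  46]
363 235 [ 0.5343 -0.0749  0.079 ] [105  56  31]
364 235 [ 0.5275 -0.0749  0.1116] [80 49 36]
365 235 [ 0.5242 -0.0761  0.1273] [114  61  31]
366 235 [ 0
[... 1951 characters left out ...]
46  88  42]
371 240 [ 0.5213 -0.0958  0.0764] [141  91  58]
364 241 [ 0.5173 -0.0768  0.0838] [109  61  39]
365 241 [ 0.5182 -0.0798  0.0788] [114  60  41]
366 241 [ 0.5175 -0.0821  0.0824] [124  79  53]
2622
((554.503662109375, -45.5911865234375), (121.07398986816406, 482.6177062988281), 10.196517944335938) [[ 452.20508  181.18997]
 [ 537.64044 -293.80545]
 [ 656.80225 -272.37234]
 [ 571.3669   202.62308]] 0.07534830066092857
[0.48267601 0.16387094 0.07347605] [0.46043508 0.09359534 0.05595506] [0.51024235 0.18814458 0.08564491]
324 337 206 455 328.08029197080293 219.22627737226279
[ 0.51992935 -0.05739265  0.10729421] [-0.00183968 -0.13190641  0.05523516] [0.54245487 1.19537345 0.84606369]
```

```bash
sleep 1
python3 - <<'E'
from h import *
d=np.load('pics/top0.npy')
vv,uu=np.mgrid[200:280,250:460];Q=pts('top',uu,vv,d[200:280,250:460].astype(float))
q=Q[(abs(Q[...,2]-.0755)<.006)]
# per y bin, x range
a=np.array([-np.sin(np.radians(10.5)),np.cos(np.radians(10.5))])
for it in range(4):
    n=np.array([a[1],-a[0]]); s=q[:,:2]@a; t=q[:,:2]@n
    S=[];T=[]
    for lo in np.arange(-.28,.2,.01):
        k=(s>lo)&(s<lo+.01)
        if k.sum()<8: continue
        tt=t[k]; w=tt[abs(tt-np.median(tt))<.03]
        S.append(lo+.005);T.append((w.min()+w.max())/2)
    S=np.array(S);T=np.array(T);g=np.abs(T-np.median(T))<.006
    c=np.polyfit(S[g],T[g],1); a=a+c[0]*n;a/=np.linalg.norm(a)
n=np.array([a[1],-a[0]])
print(a,np.degrees(np.arctan2(-a[0],a[1])),np.median(T[g]),np.std(T[g]),s.min(),s.max())
k=np.array([.528,-.0835]);print(k@a,k@n, 'foot s',)
for u,v in [(314,242),(322,242),(332,241),(350,239)]:print(u,v,ray('top',u,v,.077)[:2]@a)
E
```

```text
[-0.16663564  0.98601854] 9.592265522233303 0.5071804817124754 0.0006719745425582643 -0.3785604187714223 0.1033280566947952
-0.17031616791370652 0.5067037131768329 foot s
314 242 -0.033034189704541486
322 242 -0.053711835236393494
332 241 -0.080021832670097
350 239 -0.12749579007368025
```

View pics/c0.png

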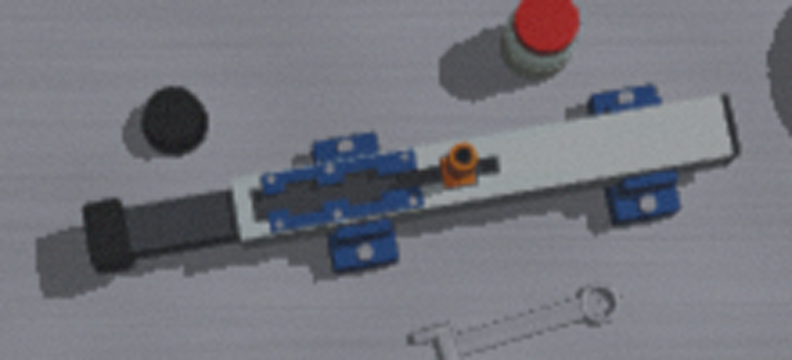

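View pics/s0.png

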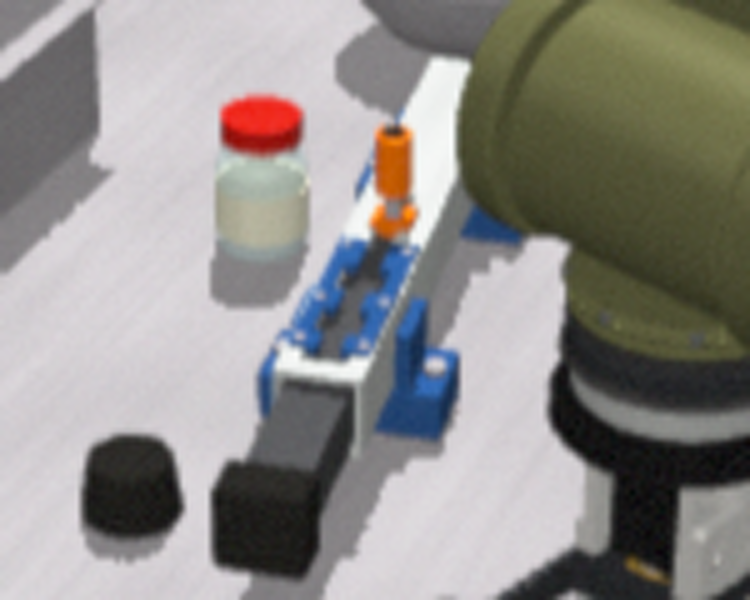

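Run:
```python
from h import *
from scipy.spatial.transform import Rotation as R
o=ctrl.get_obs();M=R.from_euler('xyz',o['eef_rot']).as_matrix();print(M.round(3))
y=M[:,1];t=np.degrees(np.arctan2(y[1],y[0]));print('jaw',t,'axis',99.6, 'turn rad',np.radians((99.6-t+90)%180-90))
p=cv2.imread('pics/top0.png');cv2.imwrite('pics/c1.png',cv2.resize(p[222:262,300:380],None,fx=10,fy=10,interpolation=cv2.INTER_NEAREST))
```

```text
[[-0.     0.345  0.939]
 [-0.001  0.939 -0.345]
 [-1.    -0.001 -0.   ]]
jaw 69.84429625414712 axis 99.6 turn rad 0.5193350016131426
```

View pics/c1.png

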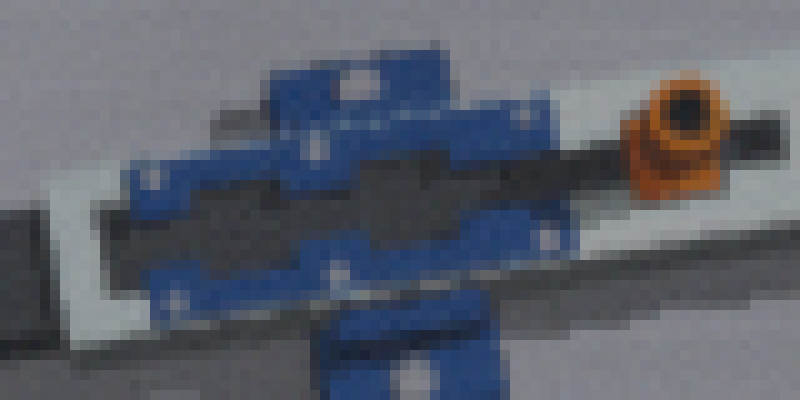

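Run:
```python
from h import *
a=np.array([-.16664,.98602]);
k=ray('top',368.3,233.,.128);print('knob top',k,k[:2]@a)
for n,u,v,z in[('next',340.5,241.8,.077),('after',323.8,244.3,.077),('shoulder',366.8,239.5,.078)]:
    q=ray('top',u,v,z);print(n,q,q[:2]@a,q[:2]@a-k[:2]@a)
```

```text
knob top [ 0.52922735 -0.08452221  0.128     ] -0.1715310375086049
next [ 0.51684268 -0.0156974   0.077     ] -0.10160461189322649 0.06992642561537842
after [0.51043554 0.02815398 0.077     ] -0.057298589209687285 0.11423244829891763
shoulder [ 0.52236653 -0.08466954  0.078     ] -0.17053302186579267 0.0009980156428122389
```

Call:
{"method": "send_rows", "body": {
  "rows": [
    [[14,-25,0,0.0216],[14,-25,0,0.0216],[14,-25,0,0.0216],[14,-25,0,0.0216],[14,-25,0,0.0216],[14,-25,0,0.0216],[14,-25,0,0.0216],[14,-25,0,0.0216],[14,-25,0,0.0216],[14,-25,0,0.0216],[14,-25,0,0.0216],[14,-25,0,0.0216]]
  ],
  "grip": -0.2,
  "newtons": 4
}}

```text
time_s: 1.3
ee_pos: [0.3578, 0.2152, 0.2053]
eef_rot: [-2.465, 1.571, -2.556]
force: [-0.4, 0.8, -0.7]
grip_width: 0.0566
```

Call:
{"method": "send_rows", "body": {
  "rows": [
    [[14,-25,0,0.0216],[14,-25,0,0.0216],[14,-25,0,0.0216],[14,-25,0,0.0216],[14,-25,0,0.0216],[14,-25,0,0.0216],[14,-25,0,0.0216],[14,-25,0,0.0216],[14,-25,0,0.0216],[14,-25,0,0.0216],[14,-25,0,0.0216],[0,0,0,0.0216]]
  ]
}}

```text
time_s: 2.5
ee_pos: [0.5122, -0.061, 0.2048]
eef_rot: [-3.108, 1.57, -2.943]
force: [0.7, 0.3, -0.6]
grip_width: 0.0566
```

Call:
{"method": "send_rows", "body": {
  "rows": [
    [[8,-11,0,0],[8,-12,0,0],[0,0,-25,0],[0,0,-25,0],[0,0,-10,0],[0,0,0,0]]
  ]
}}

```text
time_s: 3.1
ee_pos: [0.5272, -0.0816, 0.1445]
eef_rot: [2.759, 1.569, 2.925]
force: [0.6, -0.1, -0.7]
grip_width: 0.0567
```

Run:
```python
from h import *
from scipy.spatial.transform import Rotation as R
o=ctrl.get_obs();print(o['ee_pos'],R.from_euler('xyz',o['eef_rot']).as_matrix().round(3)[:,1])
s,d=snap('side','side1');cv2.imwrite('pics/s1.png',cv2.resize(s[150:290,250:400,::-1],None,fx=4,fy=4,interpolation=cv2.INTER_CUBIC))
```

```text
[ 0.52721228 -0.08163634  0.14450129] [-0.166  0.986  0.001]
```

View pics/s1.png

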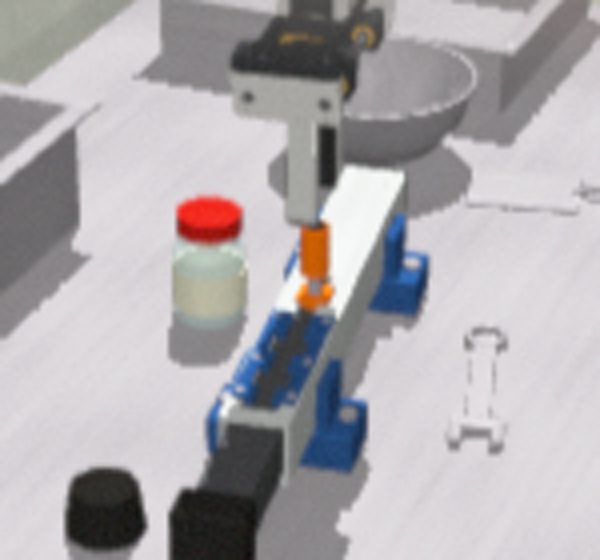

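The fingers straddle the knob along the sleeve's axis, with about 17 mm clearance either side. Next I'll lower and close lightly.

Call:
{"method": "send_rows", "body": {
  "rows": [
    [[0.5,-2,-20,0],[0,0,-20,0],[0,0,-10,0],[0,0,0,0]]
  ]
}}

```text
time_s: 3.55
ee_pos: [0.528, -0.0836, 0.0953]
eef_rot: [2.79, 1.57, 2.957]
force: [-0.6, 0.2, 0.5]
grip_width: 0.0563
```

Call:
{"method": "send_rows", "body": {
  "rows": [
    [[0,0,0,0],[0,0,0,0],[0,0,0,0],[0,0,0,0],[0,0,0,0],[0,0,0,0]]
  ],
  "grip": 0.45,
  "newtons": 4
}}

```text
time_s: 4.15
ee_pos: [0.528, -0.0837, 0.0956]
eef_rot: [-0.357, 1.571, -0.19]
force: [0.6, 0.5, -1.1]
grip_width: 0.0262
```

Call:
{"method": "send_rows", "body": {
  "rows": [
    [[0,0,0,0],[0,0,0,0],[0,0,0,0],[0,0,0,0]]
  ],
  "grip": 0.65,
  "newtons": 4
}}

```text
time_s: 4.55
ee_pos: [0.5281, -0.0841, 0.0955]
eef_rot: [-1.324, 1.57, -1.158]
force: [0.9, -5.9, -0.5]
grip_width: 0.0205
```

Call:
{"method": "send_rows", "body": {
  "rows": [
    [[0.1,-0.5,0,0],[0,0,0,0]]
  ]
}}

```text
time_s: 4.75
ee_pos: [0.5281, -0.0842, 0.0955]
eef_rot: [1.123, 1.571, 1.29]
force: [-0.2, -4.1, 0.6]
grip_width: 0.0211
```

Call:
{"method": "send_rows", "body": {
  "rows": [
    [[0.1,-0.5,0,0],[0,0,0,0]]
  ]
}}

```text
time_s: 4.95
ee_pos: [0.5282, -0.0844, 0.0955]
eef_rot: [1.696, 1.57, 1.863]
force: [-0.1, 1.5, 1.4]
grip_width: 0.0207
```

Call:
{"method": "send_rows", "body": {
  "rows": [
    [[0,0,0,0],[0,0,0,0],[0,0,0,0]]
  ],
  "grip": 1,
  "newtons": 30
}}

```text
time_s: 5.25
ee_pos: [0.5282, -0.0845, 0.0955]
eef_rot: [1.536, 1.571, 1.703]
force: [-0.9, 2.9, 2.8]
grip_width: 0.0205
```

Call:
{"method": "send_rows", "body": {
  "rows": [
    [[0,0,-1,0],[0,0,-1,0],[0,0,-1,0],[0,0,0,0]]
  ]
}}

```text
time_s: 5.65
ee_pos: [0.5283, -0.0847, 0.0925]
eef_rot: [-0.29, 1.571, -0.124]
force: [-2.5, 2.3, 4.4]
grip_width: 0.0207
```

Call:
{"method": "send_rows", "body": {
  "rows": [
    [[0,0,-1,0],[0,0,-1,0],[0,0,-1,0],[0,0,0,0]]
  ]
}}

```text
time_s: 6.05
ee_pos: [0.5283, -0.0848, 0.0896]
eef_rot: [-0.45, 1.57, -0.284]
force: [-3.1, 2.0, 7.2]
grip_width: 0.0204
```

Call:
{"method": "send_rows", "body": {
  "rows": [
    [[0,0,-1,0],[0,0,-1,0],[0,0,-0.5,0],[0,0,0,0]]
  ]
}}

```text
time_s: 6.45
ee_pos: [0.5283, -0.0848, 0.0872]
eef_rot: [-0.572, 1.57, -0.405]
force: [-2.6, 2.2, 9.1]
grip_width: 0.0205
```

Run:
```python
from h import *
o=ctrl.get_obs();print(o['ee_pos'],o['force'])
s,d=snap('side','side2');cv2.imwrite('pics/s2.png',cv2.resize(s[170:270,280:380,::-1],None,fx=6,fy=6,interpolation=cv2.INTER_CUBIC))
```

```text
[ 0.52832325 -0.08476955  0.08719494] [-2.59711919  2.16770277  9.12597987]
```

View pics/s2.png

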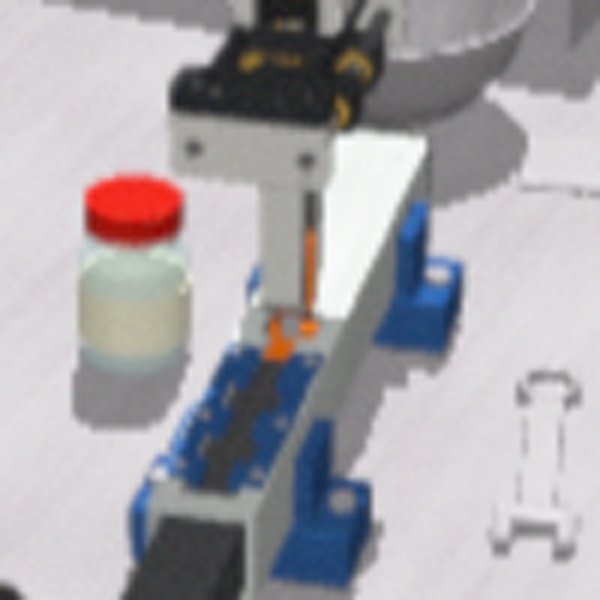

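Call:
{"method": "send_rows", "body": {
  "rows": [
    [[0,0,-0.7,0],[0,0,0,0]]
  ]
}}

```text
time_s: 6.7
ee_pos: [0.5283, -0.0848, 0.0865]
eef_rot: [-0.563, 1.57, -0.396]
force: [-3.9, 2.4, 7.9]
grip_width: 0.0207
```

Call:
{"method": "send_rows", "body": {
  "rows": [
    [[-0.17,1,0,0],[-0.17,1,0,0],[-0.17,1,0,0]]
  ]
}}

```text
time_s: 7.0
ee_pos: [0.5279, -0.0824, 0.0867]
eef_rot: [-1.162, 1.569, -0.995]
force: [-2.4, -3.1, 7.7]
grip_width: 0.0202
```

Call:
{"method": "send_rows", "body": {
  "rows": [
    [[-0.17,1,0,0],[-0.17,1,0,0]]
  ]
}}

```text
time_s: 7.2
ee_pos: [0.5276, -0.0804, 0.0867]
eef_rot: [-1.168, 1.569, -1.002]
force: [-2.2, -3.8, 7.7]
grip_width: 0.0208
```

Call:
{"method": "send_rows", "body": {
  "rows": [
    [[-0.33,2,0,0],[-0.5,3,0,0],[-0.5,3,0,0],[-0.5,3,0,0],[-0.5,3,0,0],[-0.5,3,0,0],[-0.33,2,0,0],[0,0,0,0]]
  ]
}}

```text
time_s: 8.0
ee_pos: [0.5244, -0.0611, 0.0866]
eef_rot: [-1.12, 1.57, -0.954]
force: [-3.5, -0.8, 8.1]
grip_width: 0.0205
```

Call:
{"method": "send_rows", "body": {
  "rows": [
    [[-0.5,3,0,0],[-0.67,4,0,0],[-0.67,4,0,0],[-0.67,4,0,0],[-0.67,4,0,0],[-0.5,3,0,0],[0,0,0,0]]
  ]
}}

```text
time_s: 8.7
ee_pos: [0.5206, -0.0389, 0.0866]
eef_rot: [-1.119, 1.57, -0.952]
force: [-3.7, -0.1, 8.2]
grip_width: 0.0203
```

Call:
{"method": "send_rows", "body": {
  "rows": [
    [[0,0,0,0],[0,0,0,0],[0,0,0,0]]
  ],
  "grip": 0.46,
  "newtons": 4
}}

```text
time_s: 9.0
ee_pos: [0.5205, -0.0388, 0.086]
eef_rot: [-3.071, 1.571, -2.904]
force: [0.1, 0.1, -0.4]
grip_width: 0.0251
```

Run:
```python
from h import *
o=ctrl.get_obs();print(o['ee_pos'],o['force'],o['grip_width'])
s,d=snap('side','side3');cv2.imwrite('pics/s3.png',cv2.resize(s[170:270,280:380,::-1],None,fx=6,fy=6,interpolation=cv2.INTER_CUBIC))
```

```text
[ 0.52047098 -0.03880026  0.08597108] [ 0.09920495  0.08888774 -0.35047458] 0.025115223013821606
```

View pics/s3.png

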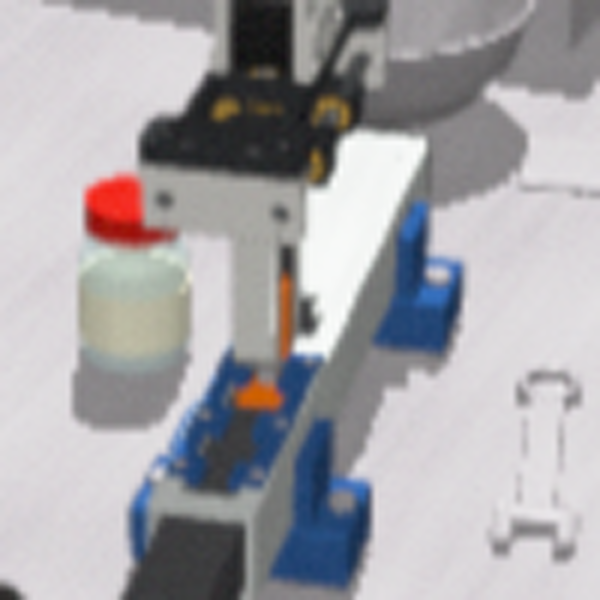

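Call:
{"method": "send_rows", "body": {
  "rows": [
    [[-0.17,1,0,0],[-0.17,1,0,0],[-0.17,1,0,0],[-0.17,1,0,0],[-0.17,1,0,0],[-0.17,1,0,0],[-0.17,1,0,0]]
  ]
}}

```text
time_s: 9.75
ee_pos: [0.5195, -0.0325, 0.0862]
eef_rot: [-1.474, 1.569, -1.307]
force: [2.7, -6.9, -2.6]
grip_width: 0.0335
```

Call:
{"method": "send_rows", "body": {
  "rows": [
    [[-0.17,1,0,0],[-0.17,1,0,0],[-0.17,1,0,0],[-0.17,1,0,0]]
  ]
}}

```text
time_s: 10.15
ee_pos: [0.5188, -0.0285, 0.0862]
eef_rot: [-1.452, 1.569, -1.285]
force: [1.1, -8.5, -2.3]
grip_width: 0.0418
```

Call:
{"method": "send_rows", "body": {
  "rows": [
    [[-0.17,1,0,0],[-0.17,1,0,0],[-0.17,1,0,0]]
  ]
}}

```text
time_s: 10.45
ee_pos: [0.5183, -0.0255, 0.0862]
eef_rot: [-1.47, 1.569, -1.303]
force: [1.4, -8.0, -1.3]
grip_width: 0.0478
```

Run:
```python
from h import *
o=ctrl.get_obs();print(o['ee_pos'],o['force'],o['grip_width'])
s,d=snap('side','side4');cv2.imwrite('pics/s4.png',cv2.resize(s[170:270,280:380,::-1],None,fx=6,fy=6,interpolation=cv2.INTER_CUBIC))
```

```text
[ 0.51829312 -0.02549454  0.08618644] [ 1.39947752 -7.98142953 -1.30106553] 0.04783079358825019
```

View pics/s4.png

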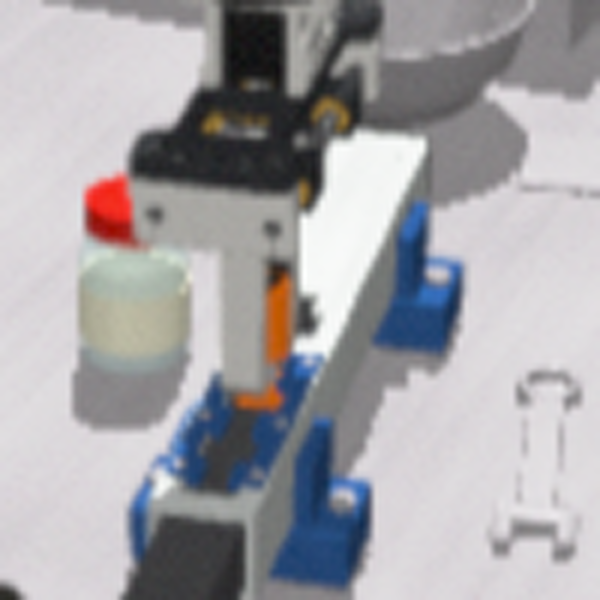

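Run:
```python
from h import *
a=np.array([-.16664,.98602]);n=np.array([a[1],-a[0]])
for k in (0,1,3,4):
    s=cv2.imread(f'pics/side{k}.png');d=np.load(f'pics/side{k}.npy')
    hs=cv2.cvtColor(s,cv2.COLOR_BGR2HSV);m=cv2.inRange(hs,(4,150,100),(22,255,255));m[:,:300]=0;m[:,350:]=0;m[250:]=0;m[:190]=0
    v,u=np.nonzero(m);P=pts('side',u,v,d[v,u].astype(float));g=P[:,2]<.14
    S=P[:,:2]@a;T=P[:,:2]@n
    print(k,len(u),'z',np.percentile(P[g,2],[2,50,98]).round(4))
    kn=g&(P[:,2]>.09);sh=g&(P[:,2]<.082)
    print('  knob S max/med',np.percentile(S[kn],[5,50,98]).round(4),'T',np.percentile(T[kn],[5,95]).round(4),' shoulder S',np.percentile(S[sh],[2,50,98]).round(4),'z',np.percentile(P[sh,2],[50,98]).round(4))
```

```text
0 114 z [0.0706 0.1056 0.1286]
  knob S max/med [-0.1673 -0.1615 -0.1551] T [0.5001 0.5142]  shoulder S [-0.1968 -0.1642 -0.1556] z [0.0764 0.0795]
1 109 z [0.0701 0.1052 0.1277]
  knob S max/med [-0.1687 -0.1613 -0.1557] T [0.5    0.5138]  shoulder S [-0.1948 -0.1611 -0.1541] z [0.0767 0.0803]
3 41 z [0.063  0.0702 0.1195]
  knob S max/med [-0.1269 -0.1212 -0.114 ] T [0.499  0.5021]  shoulder S [-0.1216 -0.114  -0.1066] z [0.0684 0.074 ]
4 61 z [0.0643 0.0993 0.1218]
  knob S max/med [-0.1241 -0.1167 -0.1122] T [0.4997 0.5056]  shoulder S [-0.117  -0.1132 -0.1083] z [0.0671 0.072 ]
```

Call:
{"method": "send_rows", "body": {
  "rows": [
    [[0,0,0,0],[-0.17,1,0,0],[-0.17,1,0,0]]
  ],
  "grip": -0.02,
  "newtons": 6
}}

```text
time_s: 10.8
ee_pos: [0.5179, -0.0233, 0.0863]
eef_rot: [-1.45, 1.57, -1.284]
force: [0.4, -6.7, 0.9]
grip_width: 0.0476
```

Call:
{"method": "send_rows", "body": {
  "rows": [
    [[-0.17,1,0,0],[-0.17,1,0,0],[-0.17,1,0,0],[-0.17,1,0,0]]
  ]
}}

```text
time_s: 11.2
ee_pos: [0.5173, -0.0192, 0.0865]
eef_rot: [-1.323, 1.57, -1.156]
force: [0.7, -7.2, 1.7]
grip_width: 0.0484
```

Call:
{"method": "send_rows", "body": {
  "rows": [
    [[-0.17,1,0,0],[-0.17,1,0,0],[-0.17,1,0,0]]
  ]
}}

```text
time_s: 11.5
ee_pos: [0.5168, -0.0162, 0.0865]
eef_rot: [-1.268, 1.57, -1.101]
force: [-0.1, -6.5, 1.5]
grip_width: 0.0477
```

Call:
{"method": "send_rows", "body": {
  "rows": [
    [[-0.17,1,0,0],[-0.17,1,0,0],[-0.17,1,0,0]]
  ]
}}

```text
time_s: 11.8
ee_pos: [0.5163, -0.0132, 0.0865]
eef_rot: [-1.275, 1.57, -1.108]
force: [-0.3, -6.2, 1.7]
grip_width: 0.048
```

Call:
{"method": "send_rows", "body": {
  "rows": [
    [[-0.17,1,0,0],[-0.17,1,0,0],[-0.17,1,0,0]]
  ]
}}

```text
time_s: 12.1
ee_pos: [0.5158, -0.0102, 0.0865]
eef_rot: [-1.228, 1.57, -1.061]
force: [-0.2, -5.2, 2.4]
grip_width: 0.0479
```

Call:
{"method": "send_rows", "body": {
  "rows": [
    [[-0.17,1,0,0],[-0.17,1,0,0]]
  ]
}}

```text
time_s: 12.3
ee_pos: [0.5154, -0.0081, 0.0865]
eef_rot: [-1.234, 1.57, -1.067]
force: [-0.5, -6.5, 2.5]
grip_width: 0.0482
```

Call:
{"method": "send_rows", "body": {
  "rows": [
    [[-0.12,0.7,0,0],[-0.12,0.7,0,0]]
  ]
}}

```text
time_s: 12.5
ee_pos: [0.5152, -0.0067, 0.0865]
eef_rot: [-1.176, 1.57, -1.01]
force: [-0.8, -5.5, 2.6]
grip_width: 0.048
```

Call:
{"method": "send_rows", "body": {
  "rows": [
    [[-0.08,0.5,0,0],[-0.08,0.5,0,0]]
  ]
}}

```text
time_s: 12.7
ee_pos: [0.515, -0.0057, 0.0865]
eef_rot: [-1.244, 1.57, -1.078]
force: [-0.4, -5.6, 2.8]
grip_width: 0.0476
```

Call:
{"method": "send_rows", "body": {
  "rows": [
    [[-0.08,0.5,0,0],[-0.08,0.5,0,0]]
  ]
}}

```text
time_s: 12.9
ee_pos: [0.5149, -0.0046, 0.0866]
eef_rot: [-0.974, 1.57, -0.807]
force: [-1.1, -4.4, 3.4]
grip_width: 0.0481
```

Call:
{"method": "send_rows", "body": {
  "rows": [
    [[-0.08,0.5,0,0],[0,0,0,0]]
  ]
}}

```text
time_s: 13.1
ee_pos: [0.5148, -0.0037, 0.0864]
eef_rot: [-0.025, 1.57, 0.142]
force: [0.5, -2.6, 2.3]
grip_width: 0.0476
```

```bash
cat > m.py <<'E'
from h import *
import sys
k=sys.argv[1]
a=np.array([-.16664,.98602]);n=np.array([a[1],-a[0]])
p,d=snap('side','side'+k);s=p[:,:,::-1].copy()
hs=cv2.cvtColor(s,cv2.COLOR_BGR2HSV);m=cv2.inRange(hs,(4,150,100),(22,255,255));m[:,:300]=0;m[:,350:]=0;m[260:]=0;m[:190]=0
v,u=np.nonzero(m);P=pts('side',u,v,d[v,u].astype(float));g=P[:,2]<.14
S=P[:,:2]@a
print(len(u),'z',np.percentile(P[g,2],[2,50,98]).round(4))
kn=g&(P[:,2]>.09);sh=g&(P[:,2]<.082)
print('knob S',np.percentile(S[kn],[5,50,98]).round(4),' shoulder S',np.percentile(S[sh],[2,50,98]).round(4),'z',np.percentile(P[sh,2],[50,98]).round(4))
cv2.imwrite(f'pics/s{k}.png',cv2.resize(s[170:270,280:380],None,fx=6,fy=6,interpolation=cv2.INTER_CUBIC))
E
python3 m.py 5
```

```text
62 z [0.0746 0.1058 0.1283]
knob S [-0.1011 -0.0958 -0.0876]  shoulder S [-0.1124 -0.0982 -0.0872] z [0.0776 0.0799]
```

View pics/s5.png

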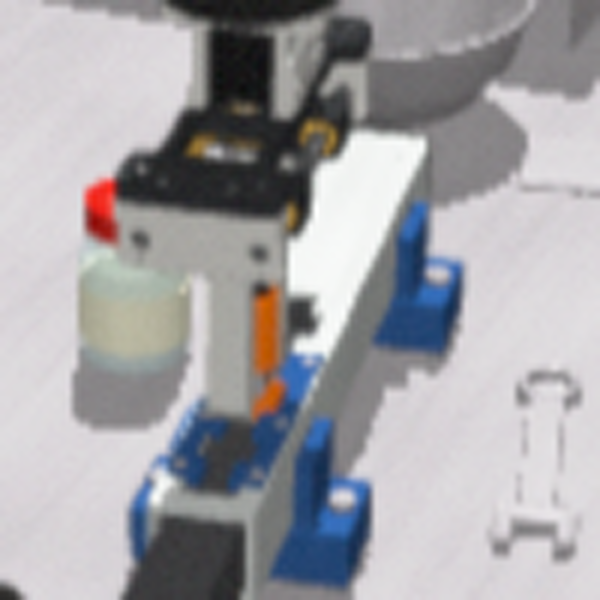

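The button has popped up: the knob's top reads 0.128 again, the shoulder's top is above the plate, and the drag force fell to 2.6 N. Next I'll open and lift away.

Call:
{"method": "send_rows", "body": {
  "rows": [
    [[0,0,0,0],[0,0,0,0],[0,0,0,0],[0,0,0,0]]
  ],
  "grip": -0.5
}}

```text
time_s: 13.55
ee_pos: [0.5145, -0.0037, 0.0861]
eef_rot: [2.558, 1.57, 2.725]
force: [-0.0, -0.5, 0.1]
grip_width: 0.0699
```

Call:
{"method": "send_rows", "body": {
  "rows": [
    [[0,-2,0,0],[0,0,5,0],[0,0,15,0],[0,0,25,0],[0,0,25,0],[0,0,25,0],[0,0,15,0],[0,0,0,0]]
  ]
}}

```text
time_s: 14.35
ee_pos: [0.5154, -0.0059, 0.1985]
eef_rot: [-0.248, 1.567, -0.082]
force: [0.2, 0.9, -0.3]
grip_width: 0.0705
```

Call:
{"method": "send_rows", "body": {
  "rows": [
    [[-15,25,0,0],[-15,25,0,0],[-15,25,0,0],[-15,25,0,0],[-15,25,0,0],[-15,25,0,0],[-15,25,0,0],[-15,25,0,0],[0,0,0,0],[0,0,0,0]]
  ]
}}

```text
time_s: 15.35
ee_pos: [0.3944, 0.1942, 0.1957]
eef_rot: [-2.718, 1.57, -2.55]
force: [0.6, -0.2, -0.3]
grip_width: 0.0703
```

```bash
python3 m.py 6
python3 - <<'E'
from h import *
p,d=snap('top','top6');p0=cv2.imread('pics/top0.png')
c=p[190:290,240:460,::-1];cv2.imwrite('pics/c6.png',cv2.resize(c,None,fx=3.6,fy=3.6,interpolation=cv2.INTER_CUBIC))
E
```

```text
109 z [0.07   0.0995 0.1215]
knob S [-0.098  -0.0929 -0.0877]  shoulder S [-0.1219 -0.096  -0.086 ] z [0.0762 0.0806]
```

View pics/c6.png

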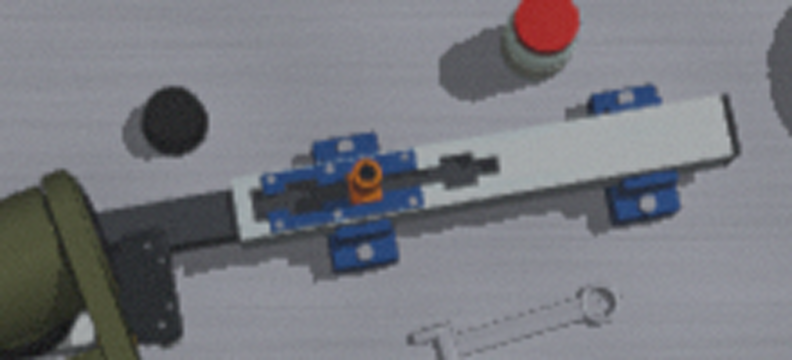

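View pics/s6.png

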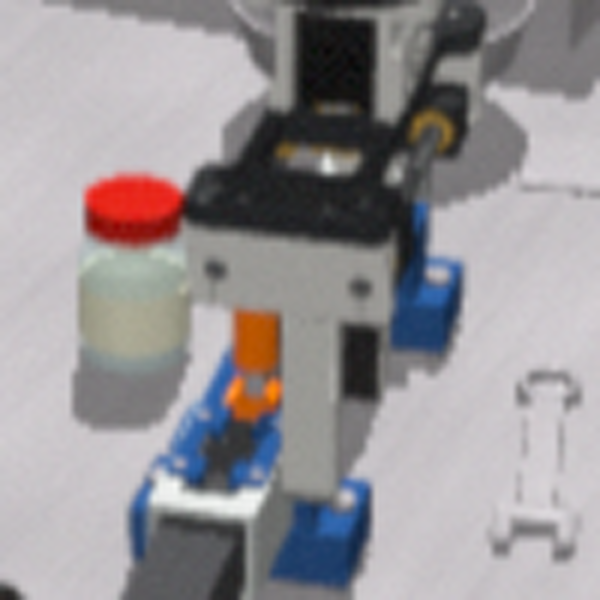

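Call:
{"method": "send_rows", "body": {
  "rows": [
    [[-15,20,0,0],[-15,20,0,0],[-15,20,0,0],[-15,20,0,0],[-10,20,0,0],[0,20,0,0],[0,20,0,0],[0,20,0,0],[0,0,0,0],[0,0,0,0]]
  ]
}}

```text
time_s: 16.45
ee_pos: [0.325, 0.3535, 0.1958]
eef_rot: [-2.351, 1.57, -2.184]
force: [-0.0, 0.9, 0.4]
grip_width: 0.0702
```

```bash
python3 m.py 7
python3 - <<'E'
from h import *
for k in (0,6):
    p=cv2.imread(f'pics/top{k}.png');d=np.load(f'pics/top{k}.npy')
    hsv=cv2.cvtColor(p,cv2.COLOR_BGR2HSV);m=cv2.inRange(hsv,(5,120,80),(22,255,255));m[:, :325]=0;m[:,420:]=0;m[:222]=0;m[260:]=0
    v,u=np.nonzero(m);P=pts('top',u,v,d[v,u].astype(float));t=P[:,2]>.118
    print(k,P[t].mean(0),np.percentile(P[t,2],[10,50,90]),(u.mean(),v.mean()))
E
```

```text
106 z [0.0723 0.1121 0.1291]
knob S [-0.0993 -0.0941 -0.0875]  shoulder S [-0.1106 -0.0947 -0.0883] z [0.077  0.0789]
0 [ 0.52704276 -0.0839137   0.12815809] [0.12566924 0.12815273 0.13071607] (np.float64(367.2463768115942), np.float64(236.1304347826087))
6 [ 0.51608592 -0.01618491  0.12766741] [0.12360779 0.12720593 0.13235992] (np.float64(341.1038961038961), np.float64(240.46753246753246))
```

View pics/s7.png

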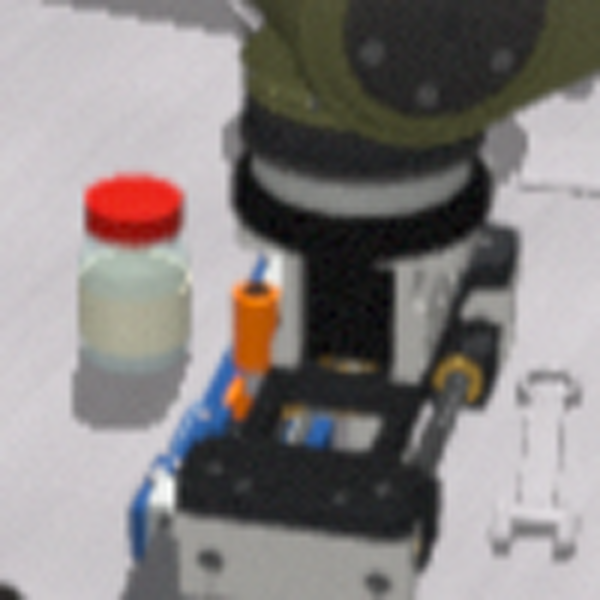

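The knob's top is at about 0.128 m, as at the start. It sits 68.6 mm along the axis, in the next hole, with the gripper clear, so I'm handing in.

```bash
python3 -c "
from station import ctrl
print(ctrl.hand_in())"
```

```text
the job is handed in; nothing more can be done
None
```

The leg is one hole longer: the button is fully up in the next hole, about 68.6 mm from where it started. I handed in at about 16.5 s of the 42 s.

**How it went:**
- I gripped the knob along the sleeve's axis and pressed it down about 9 mm, reading about 8–9 N upward.
- I slid it about 46 mm out of the starting hole, then loosened the grip so it could rise against the wall.
- I dragged it on slowly with the trailing finger until it popped up, then opened the gripper, lifted and moved away.

**Last checks:**
- **Button height:** the knob's top read about 0.128–0.129 m in both cameras, as at the start. The shoulder's top was back at about 0.079 m, above the plate.
- **Which hole:** the top view had put the next hole's centre at about 69–70 mm, which agrees with where the button now sits. The hole after it is still empty.
- **Forces:** I read no more than about 10 N on the tool at the end of any move. That is well below the 20 N limit, though a brief peak within a move would not show.
- **Other objects:** the spare foot, wrench and jar looked unmoved in the final top view. I did not check the mug, bowl, spoon or spatula one by one, but the arm made no contact near them.

**What didn't go to plan:**
- At 4 N grip the fingers were pushed open instead of moving the tube. I raised the grip to 6 N and carried on; nothing jammed.
- One side reading showed a knob top of 0.1215 m, because the gripper was blocking the view. The clear view after moving away read 0.129 m.

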